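# Change the swage block in the seat of a jeweller's swage plate

### The job

The jeweller wants to sink the next cuff in the trough-topped swage block. Slide the flat-topped block out of the working seat, straight through the crossing and into the empty bay opposite; then slide the trough-topped block out of its side bay, round the corner and up the seat, past the drag of the spring plunger, until it is pressed home against the stop screw, and let go. The stop's setting has to be felt: press firmly but gently, without ramming the stop or forcing the blocks against the slots, and leave the ridge-topped block and everything else on the bench where they are.

Things in the scene. Friction and masses are not known exactly. Their poses are not given: they have to be found in the camera images.
- swage_plate: fixed steel swage plate, 194 (x) x 184 mm with cut corners, top 24 mm above the worktop. Origin: on the worktop under the crossing of two T-slots along its x and y; z up. Slots oiled, 26 mm wide at the top (1 mm play each side of a block's neck), 83 mm long (93 along +x), ends closed, crossing's corners rounded. Blocks only slide: 2 mm play in height, 4 degrees in turn; they cannot be lifted out.
- seat (a point): working seat, the slot's arm along the plate's +x: point on its centre line 59 mm from the crossing, level with the plate's top. On the arm's end a 34 mm wide bracket, 58 mm above the worktop, holds a knurled stop screw; its rigid pad, 46 mm above the worktop, meets the block's +x side. Setting unmeasured: a block that is home is centred 49 to 69 mm from the crossing. Over 20 N spoils it.
- seat_drag (a point): where a brass spring plunger in the +y flank of the seat's slot rubs on a block's neck (59 mm from the crossing, 13 mm beside the slot's centre line, level with the plate's top). From where the block's centre is about 40 mm from the crossing it drags with some 1 to 5 N, before the stop is reached: that first resistance is not the stop.
- empty_bay (a point): the empty bay, the slot's arm along the plate's -x, opposite the seat: a point on its centre line, 60 mm from the crossing, level with the plate's top. A block pushed to its closed end is centred 64 mm from the crossing. The two side bays are the arms along +y and -y; a block there is centred about 60 mm from the crossing.
- flat_swage_mid (a point): steel swage block, body 34 x 34 mm, 44 mm high with a plain flat top; neck 24 mm and foot 38 mm square, captive in the slot; 0.35 to 0.6 kg. Site: 47.5 mm above the worktop, on the block's upright centre line, 22 mm above the body's lower edge; x, y as the plate's. At the start it stands in the seat, 43 to 47 mm from the crossing.
- trough_swage_mid (a point): steel swage block, body 34 x 34 mm, 44 mm high with a half-round trough along x in its top, 25 mm wide, 12.5 mm deep; neck 24 mm and foot 38 mm square, captive in the slot; 0.35 to 0.6 kg. Site: 47.5 mm above the worktop, on the block's upright centre line, 22 mm above the body's lower edge; x, y as the plate's. It starts in one of the two side bays and is the one wanted in the seat.
- ridge_swage_mid (a point): steel swage block, body 34 x 34 mm, 44 mm high with a half-round ridge along x on top, 25 mm wide, above shoulders 31.5 mm high; neck 24 mm and foot 38 mm square, captive in the slot; 0.35 to 0.6 kg. Site: 47.5 mm above the worktop, on the block's upright centre line, 22 mm above the body's lower edge; x, y as the plate's. It stays in the other side bay.
- rawhide_mallet: rawhide mallet, 239 mm long, at the bench's right edge; origin at the centre of its underside
- silver_cuff: open silver cuff, 44 x 54 x 12 mm, behind the vice; origin at the centre of its underside
- file_1: file with a wooden handle, 185 mm long, beyond the plate on the left; origin at the centre of its underside
- calliper: slide calliper, 158 mm long, by the mallet's handle; origin at the centre of its underside
- torch_striker: wire torch striker, 155 mm long, at the bench's left edge; origin at the centre of its underside
- ring_clamp: wooden ring clamp, 140 x 28 x 22 mm, by the striker; origin at the centre of its underside
- brass_tube: brass tube, 8 x 50 mm, beyond the cuff; origin at the centre of its underside
Things that resemble listed ones, but are neither listed nor needed, are in the scene too. Leave any purple look-alike of the part that bears trough_swage_mid alone.

How it is judged (in metres and radians):
On the way, in this order (a step that is already met when the one before it is completed fails the run):
1. the flat-topped block is in the bay opposite the seat, clear of the crossing (x of flat_swage_mid in the frame of swage_plate below -0.05 m and y of flat_swage_mid in the frame of swage_plate between -0.004 and 0.004 m), for 0.2 s.
2. the trough-topped block presses on the stop screw's pad with more than 3 N (all of step 1 and contact force between trough_swage and stop_screw_c0 above 3 N), for 0.1 s.
At the end, for the whole second after the job is handed in: The trough-topped block is at rest in the seat with its +x side within 1.5 mm of the stop screw's pad; the flat-topped block is at rest in the bay opposite, its centre at least 50 mm from the crossing's centre; the ridge-topped block is within 10 mm of where it was (all of step 1 and x of stop_screw_c0 in the frame of trough_swage_mid below 0.02 m and y of trough_swage_mid in the frame of swage_plate between -0.004 and 0.004 m and x of trough_swage_mid in the frame of swage_plate above 0.045 m and distance of ridge_swage_mid from where it was at the start of the episode below 0.01 m and linear speed of each of trough_swage, flat_swage below 0.01 m/s); the robot touches nothing.
It fails at once if the stop screw is rammed (more than 20 N) (contact force between trough_swage and stop_screw_c0 above 20 N).
It fails at once if a sliding block is forced sideways or upward against the slots (more than 30 N on the corner plates) (contact force between any of trough_swage, flat_swage and corner_plates above 30 N).
It fails at once if the ridge-topped block is pushed more than 10 mm (distance of ridge_swage_mid from where it was at the start of the episode above 0.01 m).
It fails at once if a thing lying on the bench is moved more than 20 mm (distance of any of rawhide_mallet, silver_cuff, file_1, calliper, torch_striker, ring_clamp, brass_tube from where it was at the start of the episode above 0.02 m).
It also fails if it takes over 64 s, if anything falls off the work surface, if the arm or the gripper's body presses on something with over 40 N, if the wrist force passes 120 N, or if a joint passes its speed limit or range.

### The arm

A 6-joint arm with a two-finger parallel gripper is mounted at the origin on a cart in front of the work surface, level with it; the furniture and walls round the work are solid. World frame = base frame: x ahead of the robot, y to its left, z up, the work surface at z = 0. Lengths are in mm, angles in rad, forces in N, time in s.
With the tool pointing down it reaches from about 350 to 875 mm from the base axis. Payload 4.2 kg.
Tool frame: the origin (TCP) lies on the mounting face of the last link; the fingertips stand 173 mm ahead of it and the grasp point (between the pads) lies 155 mm ahead of it; z points along the fingers, y is the direction in which the jaws open and shut (so a half turn about z gives the same grasp; the last joint's range is limited). The gripper opens to 85 mm and grips with 20 to 120 N. Pads are 22 mm wide; open, the fingers measure 114 mm over their backs; the gripper's body (76 mm by 85 mm) begins 54 mm behind the grasp point. The pads swing forward as they close: fully open they stand 13 mm farther back than shut.
Start: joints at [1.555, 0.385, 0.008, 0, -1.194, -0.259], TCP at [169.565, 601.538, 404.712] pointing down, gripper open.
Joint ranges: [-3.14, 3.14], [-1.21, 2.06], [-1.07, 1.41], [-3.16, 2.05], [-2.99, -0.16], [-3.1, 3.1]. Speed limits (rad/s): [2.79, 2.79, 3.14, 3.14, 3.14, 3.14].

### API

Orientations are given as a unit quaternion [x, y, z, w].
In Python, from bench import arm gives the robot as it stands. The module is installed in compiled form; this text tells all that it offers.
- The arm moves only by the tool play_rows, never from a script. Its argument "moves" is a list of rows, each a list of 3 entries, a list of its own where there are three numbers: the shift along the world's x, y, z in units of 30 cm (1.0 is 30 cm), then the turn about the world's z in units of 30 degrees (1.0 is 30 degrees), then the gripper's target within -1 to 1 (shut at 1, half-way at 0, fully open at -1). In form: [[[x, y, z], turn, jaw], ...]. A call has 1 to 12 rows; each row is the pose to reach, as a shift and turn from the pose measured when the call began; what a row does not reach only later rows make up. A row lasts 1/8 s, in which the tool goes at most 62.5 mm and 10.7 degrees, less where a joint would pass 70% of its speed; a pose out of reach is approached as far as the arm can. A call with a number of a shift or a turn outside -1 to 1 is refused whole. A call with a gripper value outside its range is refused whole. The fingers move at their own pace and stop on an object; the grip force is fixed at half the most. Time passes only in rows, so rows that repeat a pose let the fingers close. It gives the time, the measured TCP pose, the force and the opening at its end, in the units of the state.
- arm.read_state(): the state, without advancing time (a new reading comes with each control period).
- arm.get_image(name): name is "scene" or "side" or "wrist"; returns a dict with "pixels" (384x512x3 uint8, red, green, blue), "vfov" (degrees; the focal length in pixels is half the picture's height over the tangent of half this angle, whatever the lens; pixels are square), "cx", "cy" (the principal point, pixels), "xyz" and "rotation" of the camera in the world. Camera axes: x right, y up, looking along -z (the intrinsics and any distortion apply to the point x, -y, -z); pixel columns grow to the right and rows downward; lengths in mm; the calibration is good to about 2 mm. A picture is of the moment at which its call begins. There is no depth.
- arm.job_done(): hands the job in, once; it reports no verdict.
Trained networks look in a picture, given as the dict that the camera call returned (one of the last four; its "shot" number tells which), for a name from the list of things; names that differ only in an ending like _2 or _b are one class to them, and where a whole thing is asked for, a point or a joint stands for the part that bears it (a point fixed in the world has none). Each returns a list of dicts, best first, with "conf" (0 to 1); they miss things now and then, are a little off and sometimes report something else, mostly with a low value. They report only what shows in the picture. A call takes as long as a camera call. They do not tell look-alikes from the thing itself.
- arm.look_for(name, picture): "centre" ([x, y, z] in mm, in world coordinates, good to about 4 mm: the middle of the surface that is visible of it).
The state is a dict: "clock": time; "joints": joint angles; "joint_vel": joint speeds; "joint_efforts": joint torques, N m; "position": TCP position; "ee_rot": TCP orientation; "contact_force": force on the tool from outside, world axes, zero at the start; "wrist_torque": the same for the moment, N m; "gripper_width": finger opening in mm.
Only numpy, scipy, OpenCV 4.12 (cv2) and the standard library are available. Lean on these libraries where they do the work, as an engineer would, in place of code of your own. Each camera call takes 0.05 s, during which the arm holds its last target.

## Working session

There is one attempt and no reset: what is moved stays moved. The work goes in short steps, Python scripts to look and compute and a tool call to move; the robot and the scene stay as the last step left them, time stands still between calls to the robot, and variables do not carry over. Pictures are saved under pics/ and viewed, and the job is handed in when it is done.

Besides the shell and the picture viewer there is one more tool, called by a JSON object that holds its "method" and its "body". play_rows: Moves the arm, as the interface text tells. Shifts and turns lie within -1 to 1; 1 stands for 30 cm of shift or 30 degrees of turn. Its arguments: {"type":"object","properties":{"moves":{"type":"array"}},"required":["moves"]}

```bash
mkdir -p pics
cat > h.py <<'E'
from bench import arm
import cv2, numpy as np
def save(n,p): cv2.imwrite(f'pics/{n}.png',cv2.cvtColor(p['pixels'],cv2.COLOR_RGB2BGR))
def proj(p,P):
    P=np.atleast_2d(P).astype(float); R=np.array(p['rotation'])
    if R.shape!=(3,3):
        from scipy.spatial.transform import Rotation as Ro; R=Ro.from_quat(R).as_matrix()
    c=(P-np.array(p['xyz']))@R; f=192/np.tan(np.radians(p['vfov']/2))
    return np.c_[p['cx']+f*c[:,0]/-c[:,2], p['cy']-f*c[:,1]/-c[:,2]]
def back(p,u,v,z):
    R=np.array(p['rotation'])
    if R.shape!=(3,3):
        from scipy.spatial.transform import Rotation as Ro; R=Ro.from_quat(R).as_matrix()
    f=192/np.tan(np.radians(p['vfov']/2))
    d=R@np.array([(u-p['cx'])/f,-(v-p['cy'])/f,-1]); o=np.array(p['xyz'])
    return o+d*(z-o[2])/d[2]
E
python3 - <<'E'
from h import *
print(arm.read_state())
for n in ['scene','side','wrist']:
    p=arm.get_image(n); save(n+'0',p)
    print(n,{k:v for k,v in p.items() if k!='pixels'})
    for t in ['swage_plate','flat_swage_mid','trough_swage_mid','ridge_swage_mid','seat','empty_bay','seat_drag']:
        try: print(t,[(np.round(d['centre']),round(d['conf'],2)) for d in arm.look_for(t,p)][:4])
        except Exception as e: print(t,e)
E
```

```text
{'clock': 0.0, 'joints': array([ 1.55459269e+00,  3.85575330e-01,  6.60942029e-03, -5.19556284e-04,
       -1.19400335e+00, -2.58594393e-01]), 'joint_vel': array([-0.00266631, -0.00195704, -0.00063731, -0.0004006 ,  0.00038475,
        0.00029896]), 'joint_efforts': array([-2.49475042e-04, -3.92285299e+01,  1.88401204e+01,  4.18619111e+00,
       -4.61751537e-03,  4.39745349e-06]), 'position': array([169.50594854, 601.35850133, 403.60035761]), 'ee_rot': array([ 9.90561850e-01, -1.37061965e-01, -1.08326789e-04,  1.10768884e-03]), 'contact_force': array([ 0.03690183, -0.88651519, -0.31878948]), 'wrist_torque': array([-0.03134934,  0.02505837, -0.03857673]), 'gripper_width': 85.48588874891063}
scene {'vfov': 57.11756651371003, 'cx': 256.8607317315706, 'cy': 195.18655776292, 'xyz': array([-73.31288503, 376.88744832, 446.94448715]), 'rotation': array([-0.2655483 ,  0.46426377,  0.73598386, -0.41505542]), 'shot': 1}
swage_plate [(array([488.,  20.,  24.]), 0.79)]
flat_swage_mid [(array([546.,  27.,  60.]), 0.59), (array([486.,  19.,  25.]), 0.45)]
trough_swage_mid [(array([712.,  87.,  38.
[... 535 characters left out ...]
, 0.78), (array([480.,  35.,  49.]), 0.33)]
flat_swage_mid [(array([544.,   4.,  55.]), 0.56)]
trough_swage_mid [(array([538., -68.,  53.]), 0.79), (array([710.,  72.,  33.]), 0.65)]
ridge_swage_mid [(array([480.,  33.,  49.]), 0.49)]
seat [(array([508., -16.,  22.]), 0.76)]
empty_bay [(array([508., -17.,  22.]), 0.68)]
seat_drag [(array([507., -20.,  23.]), 0.96)]
wrist {'vfov': 66.74567946865076, 'cx': 253.9995930274905, 'cy': 190.40737899653894, 'xyz': array([245.08663486, 579.87334034, 374.64782376]), 'rotation': array([ 0.09397734, -0.12452099,  0.78767479, -0.59601276]), 'shot': 3}
swage_plate []
flat_swage_mid []
trough_swage_mid []
ridge_swage_mid []
seat []
empty_bay []
seat_drag []
```

View pics/scene0.png

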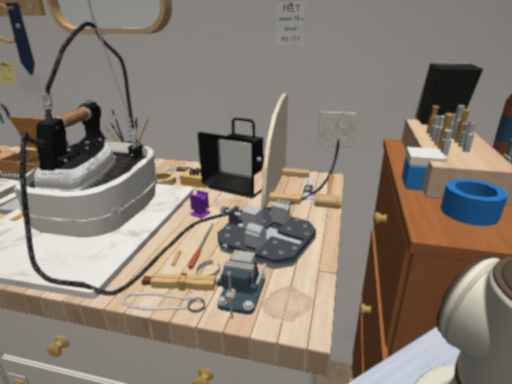

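View pics/side0.png

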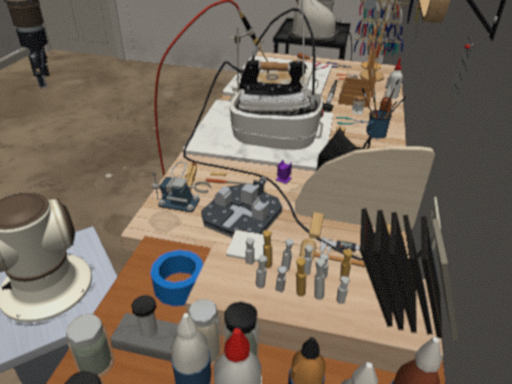

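Run:
```python
import cv2
a=cv2.imread('pics/scene0.png')[175:320,130:350]; cv2.imwrite('pics/sc1.png',cv2.resize(a,None,fx=3.6,fy=3.6,interpolation=cv2.INTER_CUBIC))
a=cv2.imread('pics/side0.png')[140:250,140:340]; cv2.imwrite('pics/sd1.png',cv2.resize(a,None,fx=4,fy=4,interpolation=cv2.INTER_CUBIC))
```

```text
(no output)
```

View pics/sc1.png

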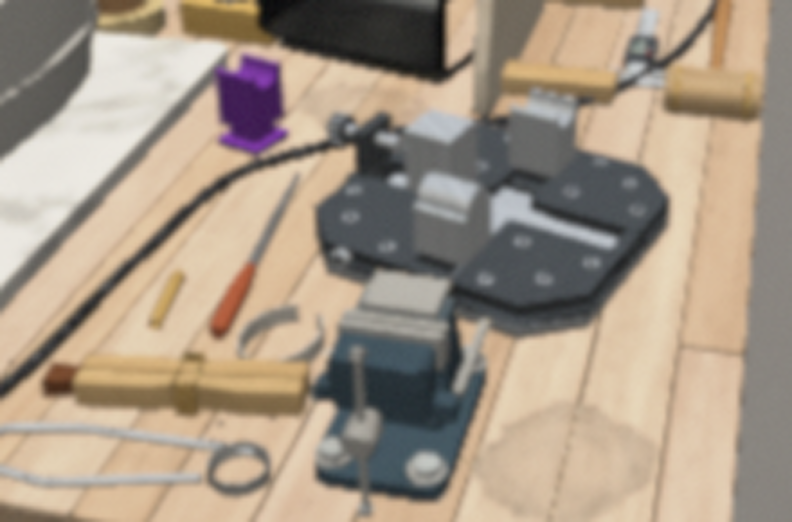

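View pics/sd1.png

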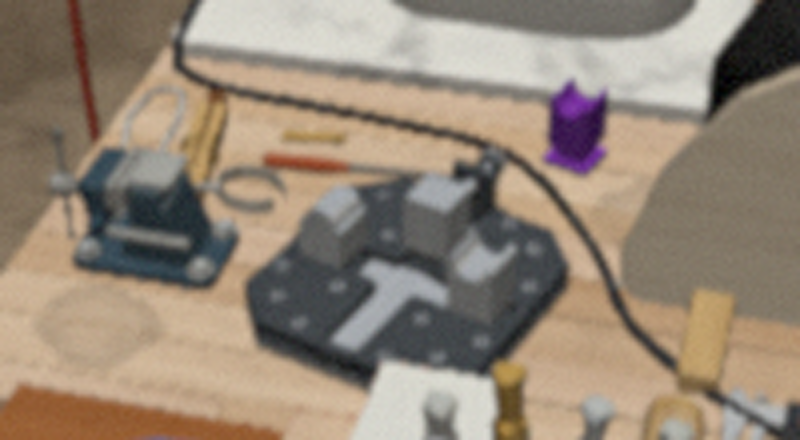

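Run:
```python
from h import *
from scipy.spatial.transform import Rotation as Ro
p=arm.get_image('scene'); q=arm.get_image('side')
for n,pp,uv in [('board',p,(264,205)),('boardfar',p,(277,206)),('boardsideL',q,(297,206)),('boardR',q,(375,224)),('purple',p,(199,215))]:
    print(n,back(pp,*uv,0).round(), back(pp,*uv,50).round())
s=arm.read_state(); w=arm.get_image('wrist')
T=Ro.from_quat(s['ee_rot']).as_matrix(); 
print('cam in tool',T.T@(w['xyz']-s['position'])); print(T.T@Ro.from_quat(w['rotation']).as_matrix())
for a in range(0,3):
  for x,y in [(507,-5)]:
    pass
```

```text
board [672. -91.   0.] [589. -38.  50.]
boardfar [ 648. -118.    0.] [567. -63.  50.]
boardsideL [679. -50.   0.] [639. -99.  50.]
boardR [ 819. -225.   -0.] [ 770. -264.   50.]
purple [713.  87.   0.] [625. 120.  50.]
cam in tool [78.58035324  0.34947455 30.08466958]
[[-5.80069560e-04  9.51330921e-01  3.08170638e-01]
 [ 9.99999764e-01  4.38532801e-04  5.28537081e-04]
 [ 3.67670735e-04  3.08170872e-01 -9.51330951e-01]]
```

{"method": "play_rows", "body": {"moves": [[[0.2,-0.4,0.0],-0.9,-1],[[0.2,-0.4,0.0],-0.9,-1],[[0.2,-0.4,0.0],-0.9,-1]]}}

```text
clock: 1.72
position: [230.7, 478.4, 405.2]
ee_rot: [0.93, -0.367, -0.0, 0.0]
contact_force: [-1.0, 1.4, 0.3]
gripper_width: 85.4
```

{"method": "play_rows", "body": {"moves": [[[0.2,-0.4,0.0],-0.9,-1],[[0.2,-0.4,0.0],-0.9,-1],[[0.2,-0.4,0.0],-0.9,-1]]}}

```text
clock: 2.1
position: [291.4, 355.3, 405.6]
ee_rot: [0.817, -0.577, -0.0, 0.0]
contact_force: [0.0, -0.1, -0.0]
gripper_width: 85.2
```

{"method": "play_rows", "body": {"moves": [[[0.2,-0.4,0.0],-0.9,-1],[[0.2,-0.4,0.0],-0.9,-1],[[0.2,-0.4,0.0],-0.9,-1]]}}

```text
clock: 2.48
position: [352.0, 232.4, 405.9]
ee_rot: [-0.657, 0.754, 0.0, 0.0]
contact_force: [0.1, -0.3, -0.3]
gripper_width: 85.4
```

{"method": "play_rows", "body": {"moves": [[[0.2,-0.4,0.0],-0.9,-1],[[0.2,-0.4,0.0],-0.9,-1],[[0.2,-0.4,0.0],-0.9,-1]]}}

```text
clock: 2.85
position: [412.7, 109.6, 406.1]
ee_rot: [-0.458, 0.889, 0.0, 0.0]
contact_force: [-1.1, -0.3, -0.6]
gripper_width: 85.2
```

{"method": "play_rows", "body": {"moves": [[[0.28,-0.36,-0.2],-0.72,-1],[[0.28,-0.36,-0.2],-0.72,-1],[[0.28,-0.36,-0.2],-0.72,-1],[[0.28,-0.36,-0.2],-0.72,0.2],[[0.28,-0.36,-0.2],-0.72,0.2]]}}

```text
clock: 3.48
position: [496.5, 1.8, 346.5]
ee_rot: [-0.284, 0.959, 0.0, 0.001]
contact_force: [-0.1, 0.8, -0.8]
gripper_width: 52.0
```

Run:
```python
from h import *
s=arm.read_state();print(s['position'],s['ee_rot'],s['contact_force'],s['gripper_width'])
p=arm.get_image('wrist'); save('w1',p); np.save('w1.npy',{k:v for k,v in p.items()},allow_pickle=True)
cv2.imwrite('pics/w1b.png',cv2.resize(cv2.imread('pics/w1.png'),(800,600),interpolation=cv2.INTER_CUBIC))
for t in ['swage_plate','flat_swage_mid','trough_swage_mid','ridge_swage_mid']:
    print(t,[(np.round(d['centre']),round(d['conf'],2)) for d in arm.look_for(t,p)][:4])
```

```text
[496.50498244   1.84642324 346.45950482] [-2.83840304e-01  9.58871402e-01  3.78111169e-05  5.61562861e-04] [-0.11215751  0.75686683 -0.76926166] 51.99010596536017
swage_plate [(array([506., -11.,  18.]), 0.89)]
flat_swage_mid [(array([427., 255.,  10.]), 0.68), (array([547.,  11.,  72.]), 0.55)]
trough_swage_mid [(array([541., -59.,  59.]), 0.86), (array([709.,  68.,   2.]), 0.77), (array([504., -10.,  24.]), 0.27), (array([463., 215.,  23.]), 0.23)]
ridge_swage_mid [(array([484.,  46.,  63.]), 0.95)]
```

View pics/w1b.png

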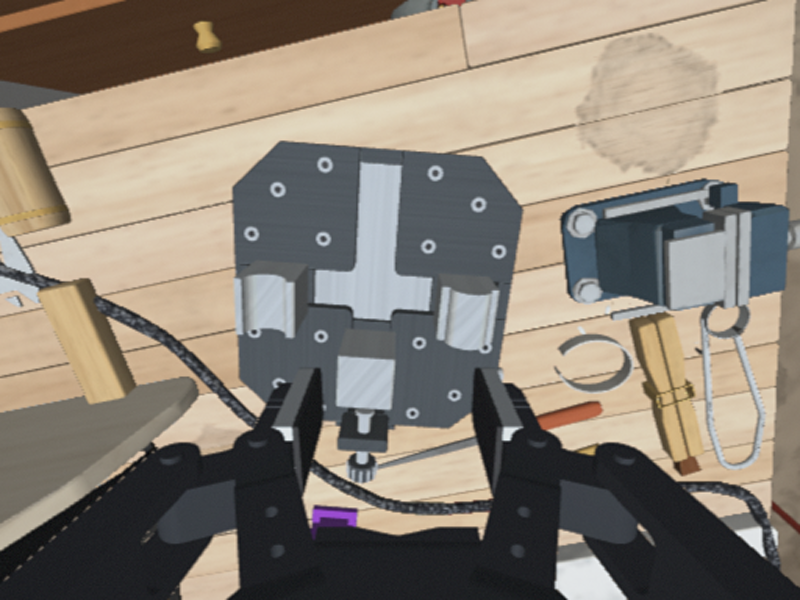

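```bash
cat >> h.py <<'E'
def rect(p,z,c,yaw,xr,yr,s):
    # image: cols = plate x, rows = -plate y, s px/mm
    W=int((xr[1]-xr[0])*s);H=int((yr[1]-yr[0])*s)
    u,v=np.meshgrid(xr[0]+np.arange(W)/s, yr[1]-np.arange(H)/s)
    X=c[0]+u*np.cos(yaw)-v*np.sin(yaw); Y=c[1]+u*np.sin(yaw)+v*np.cos(yaw)
    m=proj(p,np.c_[X.ravel(),Y.ravel(),np.full(X.size,z)]).astype(np.float32)
    im=cv2.remap(p['pixels'],m[:,0].reshape(H,W),m[:,1].reshape(H,W),cv2.INTER_CUBIC)
    return im[...,::-1].copy()
E
python3 - <<'E'
from h import *
p=np.load('w1.npy',allow_pickle=True).item()
im=rect(p,24,(507,-5),np.radians(32),(-110,110),(-105,105),3)
for k in range(-100,101,20):
    cv2.putText(im,str(k),(int((k+110)*3)-8,628),0,.4,(0,0,255)); cv2.line(im,(int((k+110)*3),615),(int((k+110)*3),600),(0,0,255))
    cv2.putText(im,str(k),(2,int((105-k)*3)),0,.4,(0,0,255)); cv2.line(im,(25,int((105-k)*3)),(40,int((105-k)*3)),(0,0,255))
cv2.drawMarker(im,(330,315),(0,0,255),0,20)
cv2.imwrite('pics/r1.png',im[:600*1+30])
E
```

```text
(no output)
```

View pics/r1.png

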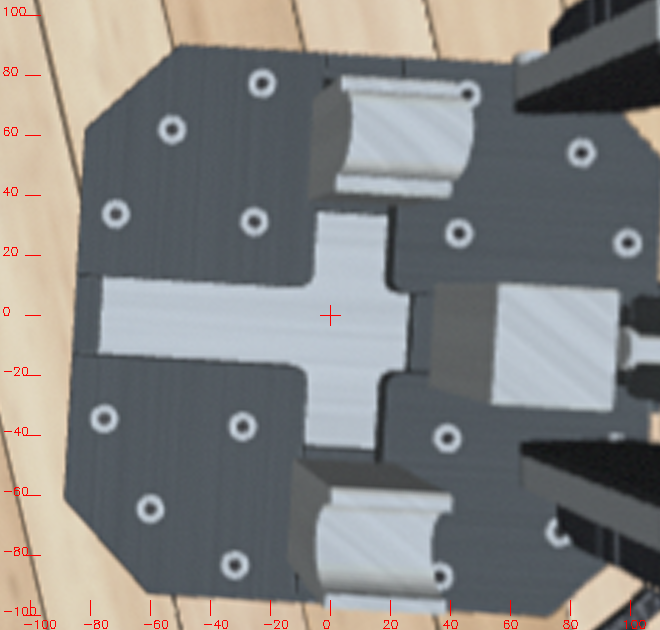

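Run:
```python
from h import *
p=np.load('w1.npy',allow_pickle=True).item()
c0=np.array((507,-5.)); yaw=np.radians(29.2)
S=8
im=cv2.cvtColor(rect(p,24,c0,yaw,(-110,110),(-105,105),S),cv2.COLOR_BGR2GRAY).astype(float)
im=cv2.GaussianBlur(im,(0,0),4)
def col(x,y0,y1): # profile along y at x
    ys=np.arange(y0,y1,1/S); return ys, np.array([im[int(round((105-y)*S)),int(round((x-1.5+110)*S)):int(round((x+1.5+110)*S))].mean() for y in ys])
def row(y,x0,x1):
    xs=np.arange(x0,x1,1/S); return xs, np.array([im[int(round((105-y-1.5)*S)):int(round((105-y+1.5)*S)),int(round((x+110)*S))].mean() for x in xs])
print('x-slot')
for x in range(-68,-12,8):
    ys,g=col(x,-25,20); d=np.gradient(g); print(x, ys[d.argmax()].round(2), ys[d.argmin()].round(2), (ys[d.argmax()]+ys[d.argmin()])/2)
for y in (22,26,30,34,-22,-26,-30,-34,-38,-42):
    xs,g=row(y,-15,35); d=np.gradient(g); print(y,xs[d.argmax()].round(2),xs[d.argmin()].round(2))
    if y in(26,-30): print(g[::8].round())
```

```text
x-slot
-68 -16.5 9.25 -3.625
-60 -16.38 8.88 -3.75
-52 -16.62 9.0 -3.8125
-44 -16.5 8.88 -3.8125
-36 -16.62 8.88 -3.875
-28 -16.88 8.88 -4.0
-20 -16.62 8.5 -4.0625
22 -6.25 17.25
26 -6.12 17.5
[ 86.  86.  86.  87.  88.  89.  87.  88. 105. 148. 184. 193. 192. 192.
 192. 191. 192. 192. 192. 192. 192. 192. 192. 191. 192. 192. 192. 192.
 192. 192. 193. 187. 148.  84.  48.  59.  80.  86.  86.  86.  86.  86.
  87.  87.  87.  86.  87.  87.  87.  86.]
30 -5.88 17.5
34 -5.88 17.5
-22 -6.62 17.12
-26 -6.38 17.0
-30 -6.38 17.12
[ 88.  88.  89.  87.  86.  87.  87.  94. 121. 168. 195. 195. 194. 194.
 194. 194. 194. 194. 194. 193. 193. 194. 194. 194. 194. 194. 194. 193.
 194. 194. 196. 188. 128.  60.  48.  66.  84.  87.  86.  86.  86.  86.
  85.  85.  86.  86.  86.  86.  86.  87.]
-34 -6.75 17.12
-38 -6.62 16.75
-42 -6.38 16.88
```

```bash
cat >> h.py <<'E'
C=np.array((515.0,-5.4)); YAW=np.radians(28.7)
def w2p(P): 
    d=np.asarray(P)[:2]-C; c,s=np.cos(YAW),np.sin(YAW); return np.array([c*d[0]+s*d[1],-s*d[0]+c*d[1]])
def p2w(x,y):
    c,s=np.cos(YAW),np.sin(YAW); return C+np.array([c*x-s*y,s*x+c*y])
E
python3 - <<'E'
from h import *
p=np.load('w1.npy',allow_pickle=True).item()
im=rect(p,69.5,C,YAW,(-100,100),(-90,90),4)
for k in range(-80,101,20):
    cv2.putText(im,str(k),(int((k+100)*4)-8,715),0,.4,(0,0,255)); cv2.line(im,(int((k+100)*4),0),(int((k+100)*4),719),(0,0,255))
    cv2.line(im,(0,int((90-k)*4)),(799,int((90-k)*4)),(0,0,255))
cv2.imwrite('pics/r2.png',im[90:630])
s=arm.read_state(); print(w2p(s['position']))
E
```

```text
[-12.66780179  15.69386432]
```

View pics/r2.png

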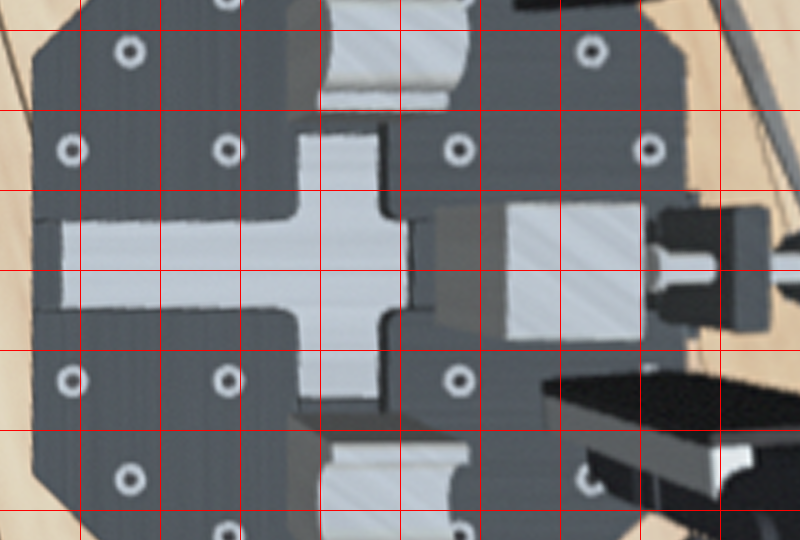

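Run:
```python
from h import *
s=arm.read_state()['position']
t=np.r_[p2w(44,0),250]; print(t,(t-s)/300)
```

```text
[553.5944312   15.72983389 250.        ] [ 0.19080836  0.04482466 -0.32255549]
```

{"method": "play_rows", "body": {"moves": [[[0.191,0.045,-0.15],-0.143,0.1],[[0.191,0.045,-0.3],-0.143,0.1],[[0.191,0.045,-0.322],-0.143,0.1],[[0.191,0.045,-0.322],-0.143,0.1]]}}

```text
clock: 4.22
position: [553.6, 16.0, 251.0]
ee_rot: [-0.249, 0.969, -0.0, 0.001]
contact_force: [0.0, -0.1, 0.3]
gripper_width: 38.4
```

Run:
```python
from h import *
s=arm.read_state();print(s['position'],w2p(s['position']),np.degrees(2*np.arctan2(s['ee_rot'][1],s['ee_rot'][0])),s['contact_force'],s['wrist_torque'],s['gripper_width'])
p=arm.get_image('wrist'); save('w2',p)
cv2.imwrite('pics/w2b.png',cv2.resize(cv2.imread('pics/w2.png'),(800,600),interpolation=cv2.INTER_CUBIC))
```

```text
[553.59830338  16.02056235 251.03280776] [44.1430111   0.25315184] 208.81870462133398 [ 0.03288735 -0.14576559  0.26289921] [-0.01029312 -0.03264846 -0.01478669] 38.409024963000086
```

View pics/w2b.png

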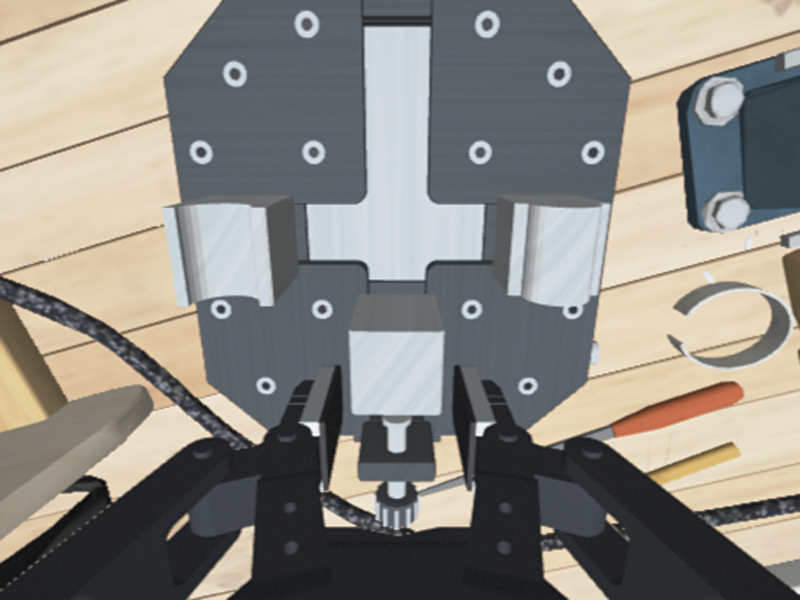

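Run:
```python
from h import *
p=arm.get_image('scene'); q=arm.get_image('side'); save('sc2',p); save('sd2',q)
for z in (0,100,200,300): print(z,proj(p,[[679,-50,z],[750,-138,z]]).round(),proj(q,[[679,-50,z],[819,-225,z]]).round())
for n,i,(a,b,c,d) in (('sc2',p,(60,330,150,400)),('sd2',q,(100,280,130,370))):
    cv2.imwrite(f'pics/{n}b.png',cv2.resize(cv2.imread(f'pics/{n}.png')[a:b,c:d],None,fx=3,fy=3)[:600])
```

```text
0 [[250. 208.]
 [264. 191.]] [[297. 206.]
 [375. 224.]]
100 [[250. 174.]
 [264. 160.]] [[300. 178.]
 [381. 195.]]
200 [[249. 137.]
 [264. 126.]] [[302. 147.]
 [389. 163.]]
300 [[248.  96.]
 [264.  89.]] [[305. 112.]
 [397. 128.]]
```

View pics/sd2b.png

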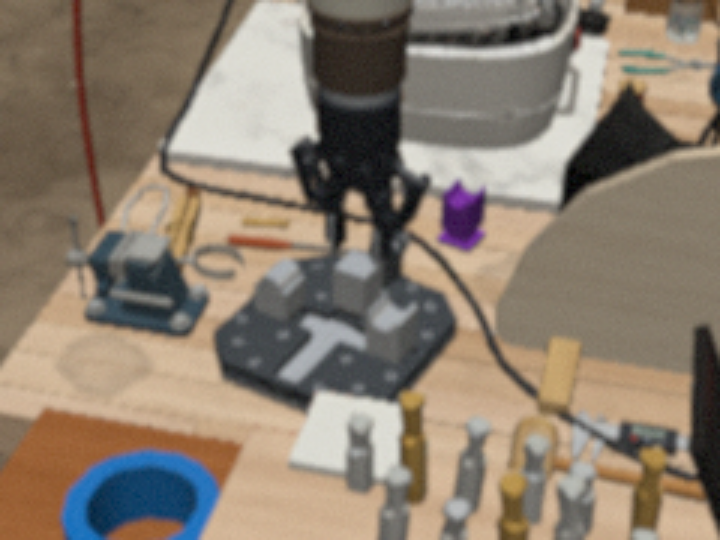

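View pics/sc2b.png

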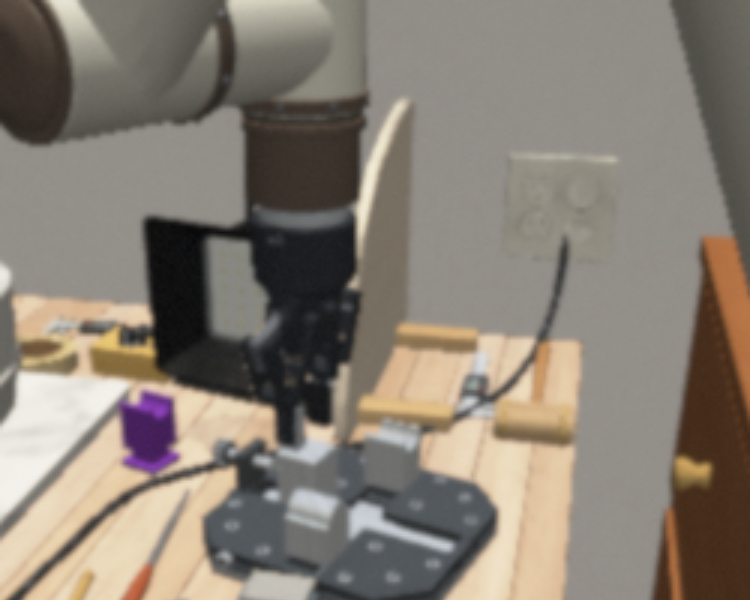

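{"method": "play_rows", "body": {"moves": [[[0,-0.0007,0],0,-0.15],[[0,-0.0007,0],0,-0.15],[[0,-0.0007,-0.08],0,-0.15],[[0,-0.0007,-0.15],0,-0.15],[[0,-0.0007,-0.15],0,-0.15]]}}

```text
clock: 5.0
position: [553.3, 15.5, 206.5]
ee_rot: [-0.248, 0.969, -0.0, 0.001]
contact_force: [0.5, 0.7, 0.1]
gripper_width: 49.1
```

```bash
cat > st.py <<'E'
from h import *
s=arm.read_state();c,sn=np.cos(YAW),np.sin(YAW);F=s['contact_force'];print('plate',w2p(s['position']).round(2),'z',s['position'][2].round(2),'yaw',np.degrees(2*np.arctan2(s['ee_rot'][1],s['ee_rot'][0])).round(2)%360,'Fp',np.round([c*F[0]+sn*F[1],-sn*F[0]+c*F[1],F[2]],1),'T',s['wrist_torque'].round(2),s['gripper_width'].round(2),s['clock'].round(2))
E
python3 st.py;python3 - <<'E'
from h import *
p=arm.get_image('wrist'); save('w3',p)
cv2.imwrite('pics/w3b.png',cv2.resize(cv2.imread('pics/w3.png'),(800,600),interpolation=cv2.INTER_CUBIC))
E
```

```text
Traceback (most recent call last):
  File "st.py", line 2, in <module>
    s=arm.read_state();c,sn=np.cos(YAW),np.sin(YAW);F=s['contact_force'];print('plate',w2p(s['position']).round(2),'z',s['position'][2].round(2),'yaw',np.degrees(2*np.arctan2(s['ee_rot'][1],s['ee_rot'][0])).round(2)%360,'Fp',np.round([c*F[0]+sn*F[1],-sn*F[0]+c*F[1],F[2]],1),'T',s['wrist_torque'].round(2),s['gripper_width'].round(2),s['clock'].round(2))
                                                                                                                                                                                                                                                                                                                  ^^^^^^^^^^^^^^^^^^^^^^^^
AttributeError: 'float' object has no attribute 'round'
```

View pics/w3b.png

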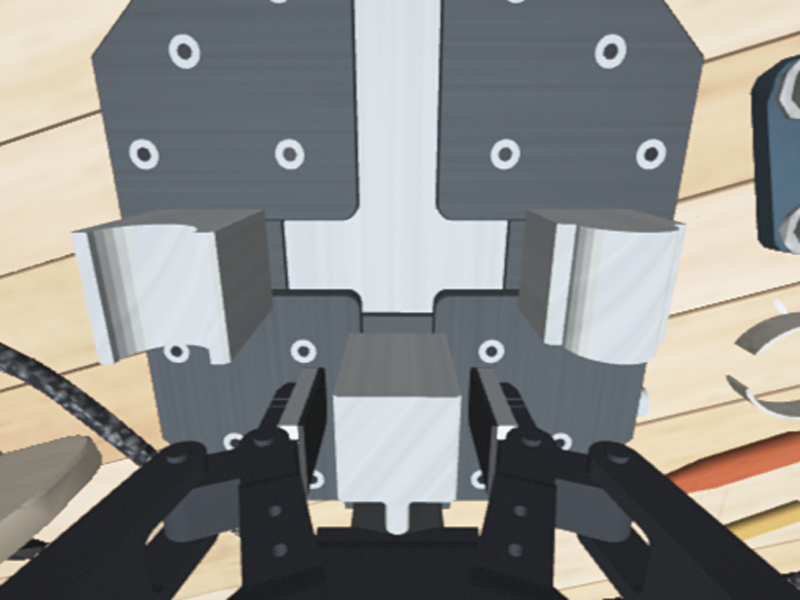

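{"method": "play_rows", "body": {"moves": [[[0,0,0],0,0.3],[[0,0,0],0,0.3],[[0,0,0],0,0.3]]}}

```text
clock: 5.42
position: [554.4, 15.8, 208.8]
ee_rot: [-0.249, 0.969, -0.0, 0.004]
contact_force: [-1.2, 0.3, 4.0]
gripper_width: 33.4
```

```bash
sed -i "s/s\['clock'\].round(2)/s['clock']/;s/s\['gripper_width'\].round(2)/s['gripper_width']/" st.py; python3 st.py
```

```text
plate [44.75 -0.29] z 208.77 yaw 208.83 Fp [-0.9  0.9  4. ] T [ 0.2   0.12 -0.  ] 33.41613777834471 5.425
```

{"method": "play_rows", "body": {"moves": [[[-0.0073,-0.004,0],0,0.3],[[-0.0146,-0.008,0],0,0.3],[[-0.022,-0.012,0],0,0.3],[[-0.0292,-0.016,0],0,0.3]]}}

```text
clock: 5.92
position: [545.5, 11.0, 208.8]
ee_rot: [-0.249, 0.969, -0.0, 0.004]
contact_force: [1.2, -0.1, 0.6]
gripper_width: 33.5
```

```bash
python3 st.py
```

```text
plate [34.65 -0.32] z 208.79 yaw 208.82 Fp [ 1.  -0.7  0.6] T [ 0.15 -0.19  0.06] 33.50077489747775 5.925
```

{"method": "play_rows", "body": {"moves": [[[-0.0175,-0.0096,0],0,0.3],[[-0.035,-0.0192,0],0,0.3],[[-0.0526,-0.0288,0],0,0.3],[[-0.07,-0.0384,0],0,0.3],[[-0.0877,-0.048,0],0,0.3],[[-0.105,-0.0576,0],0,0.3],[[-0.1228,-0.0672,0],0,0.3],[[-0.14,-0.0768,0],0,0.3],[[-0.1579,-0.0864,0],0,0.3],[[-0.1754,-0.096,0],0,0.3]]}}

```text
clock: 7.18
position: [492.6, -18.1, 208.8]
ee_rot: [-0.249, 0.969, -0.0, 0.004]
contact_force: [1.6, 0.8, -0.6]
gripper_width: 33.7
```

```bash
python3 st.py
```

```text
plate [-25.77  -0.33] z 208.77 yaw 208.82 Fp [ 1.8 -0.  -0.6] T [ 0.11 -0.24 -0.03] 33.67757161392574 7.175
```

{"method": "play_rows", "body": {"moves": [[[-0.0161,-0.0088,0],0,0.3],[[-0.0322,-0.0176,0],0,0.3],[[-0.0483,-0.0264,0],0,0.3],[[-0.0644,-0.0352,0],0,0.3],[[-0.0805,-0.044,0],0,0.3],[[-0.0965,-0.0528,0],0,0.3],[[-0.0965,-0.0528,0],0,0.3]]}}

```text
clock: 8.05
position: [462.8, -34.3, 208.8]
ee_rot: [-0.249, 0.969, -0.0, 0.003]
contact_force: [-0.7, -1.1, 1.4]
gripper_width: 33.4
```

```bash
python3 st.py;python3 - <<'E'
from h import *
p=arm.get_image('wrist'); save('w4',p)
cv2.imwrite('pics/w4b.png',cv2.resize(cv2.imread('pics/w4.png'),(800,600),interpolation=cv2.INTER_CUBIC))
E
```

```text
plate [-59.65  -0.28] z 208.76 yaw 208.8 Fp [-1.2 -0.7  1.4] T [-0.21  0.35 -0.01] 33.40047400974292 8.05
```

View pics/w4b.png

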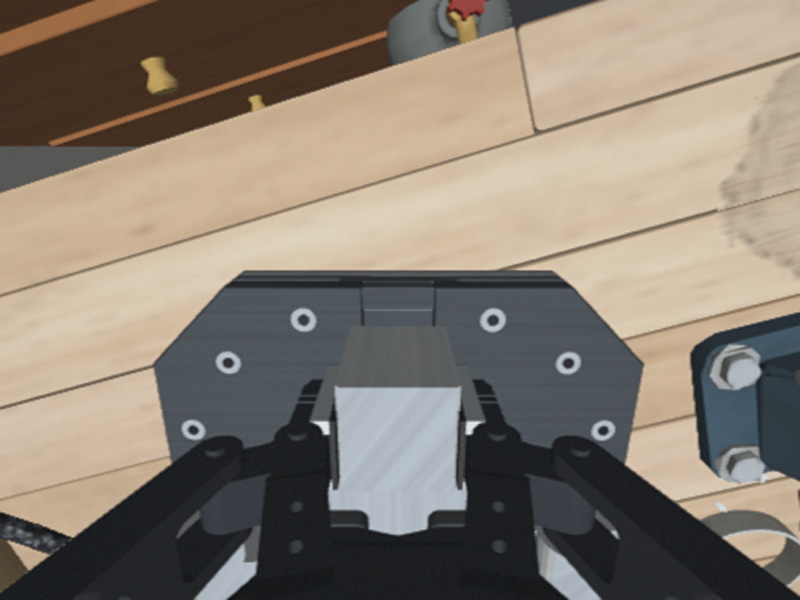

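{"method": "play_rows", "body": {"moves": [[[0,0,0],0,-0.15],[[0,0,0],0,-0.15],[[0,0,0.1],0,-0.15],[[0,0,0.23],0,-0.15],[[0.1,-0.03,0.23],0,-0.15],[[0.27,-0.079,0.23],0,-0.15],[[0.27,-0.079,0.23],0,-0.15],[[0.27,-0.079,0.23],0,-0.15]]}}

```text
clock: 9.1
position: [543.5, -58.0, 277.0]
ee_rot: [-0.248, 0.969, 0.0, 0.002]
contact_force: [-0.6, -0.1, 0.2]
gripper_width: 49.2
```

```bash
python3 st.py;python3 - <<'E'
from h import *
p=arm.get_image('wrist'); save('w5',p)
cv2.imwrite('pics/w5b.png',cv2.resize(cv2.imread('pics/w5.png'),(800,600),interpolation=cv2.INTER_CUBIC))
E
```

```text
plate [ -0.28 -59.79] z 277.02 yaw 208.77 Fp [-0.6  0.3  0.2] T [-0.06  0.04  0.02] 49.24413078561526 9.1
```

View pics/w5b.png

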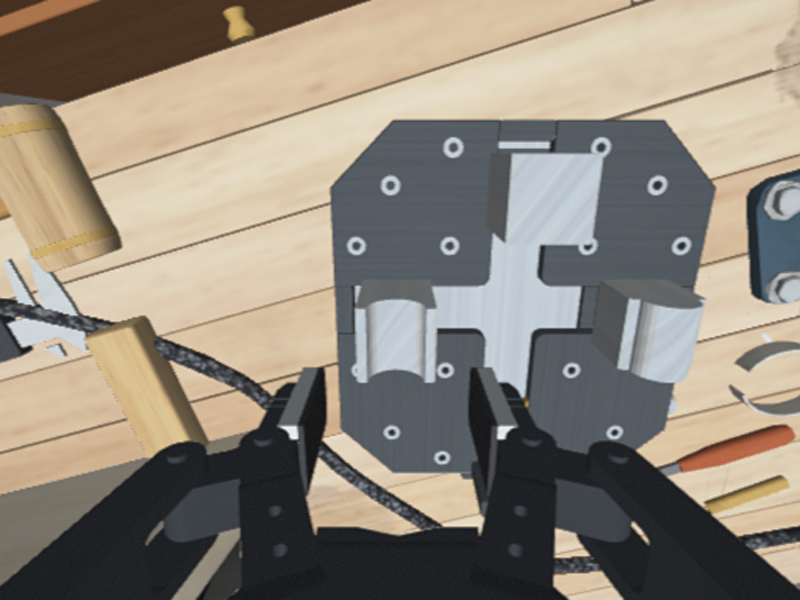

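{"method": "play_rows", "body": {"moves": [[[0,0,-0.06],0,-0.07],[[0,0,-0.14],0,-0.07],[[0,0,-0.2],0,-0.07],[[0,0,-0.236],0,-0.07],[[0,0,-0.236],0,-0.07]]}}

```text
clock: 9.78
position: [542.6, -57.7, 206.1]
ee_rot: [-0.249, 0.969, 0.0, 0.001]
contact_force: [-0.6, -0.1, 0.3]
gripper_width: 45.5
```

```bash
python3 st.py
```

```text
plate [ -0.93 -59.11] z 206.08 yaw 208.83 Fp [-0.6  0.2  0.3] T [-0.04 -0.02  0.01] 45.49170953659751 9.775
```

{"method": "play_rows", "body": {"moves": [[[0,0,0],0,0.3],[[0,0,0],0,0.3],[[0,0,0],0,0.3]]}}

```text
clock: 10.15
position: [543.0, -57.6, 207.1]
ee_rot: [-0.249, 0.968, -0.0, 0.002]
contact_force: [-0.4, 1.0, 4.6]
gripper_width: 33.6
```

```bash
python3 st.py
```

```text
plate [ -0.53 -59.18] z 207.05 yaw 208.84 Fp [0.1 1.1 4.6] T [ 0.4   0.22 -0.03] 33.598907440539904 10.15
```

{"method": "play_rows", "body": {"moves": [[[-0.009,0.0165,0],0,0.3],[[-0.018,0.0329,0],0,0.3],[[-0.027,0.0494,0],0,0.3],[[-0.036,0.0658,0],0,0.3],[[-0.045,0.0823,0],0,0.3],[[-0.054,0.0987,0],0,0.3],[[-0.063,0.1152,0],0,0.3],[[-0.072,0.1316,0],0,0.3]]}}

```text
clock: 11.15
position: [521.1, -17.7, 207.1]
ee_rot: [-0.249, 0.968, -0.0, 0.002]
contact_force: [-0.3, -1.0, 1.2]
gripper_width: 33.5
```

```bash
python3 st.py
```

```text
plate [ -0.53 -13.78] z 207.05 yaw 208.84 Fp [-0.8 -0.8  1.2] T [-0.18 -0.06 -0.06] 33.46772401088587 11.15
```

{"method": "play_rows", "body": {"moves": [[[-0.0072,0.0132,0],0,0.3],[[-0.0144,0.0263,0],0,0.3],[[-0.0216,0.0395,0],0,0.3],[[-0.0216,0.0395,0],0,0.3],[[-0.0216,0.0395,0],0,0.3]]}}

```text
clock: 11.78
position: [514.6, -5.8, 207.1]
ee_rot: [-0.249, 0.968, 0.0, 0.002]
contact_force: [0.9, 0.5, 1.1]
gripper_width: 33.1
```

```bash
python3 st.py;python3 - <<'E'
from h import *
p=arm.get_image('wrist'); save('w6',p)
cv2.imwrite('pics/w6b.png',cv2.resize(cv2.imread('pics/w6.png'),(800,600),interpolation=cv2.INTER_CUBIC))
E
```

```text
plate [-0.53 -0.12] z 207.07 yaw 208.84 Fp [1.1 0.  1.1] T [ 0.25  0.13 -0.03] 33.06239311129381 11.775
```

View pics/w6b.png

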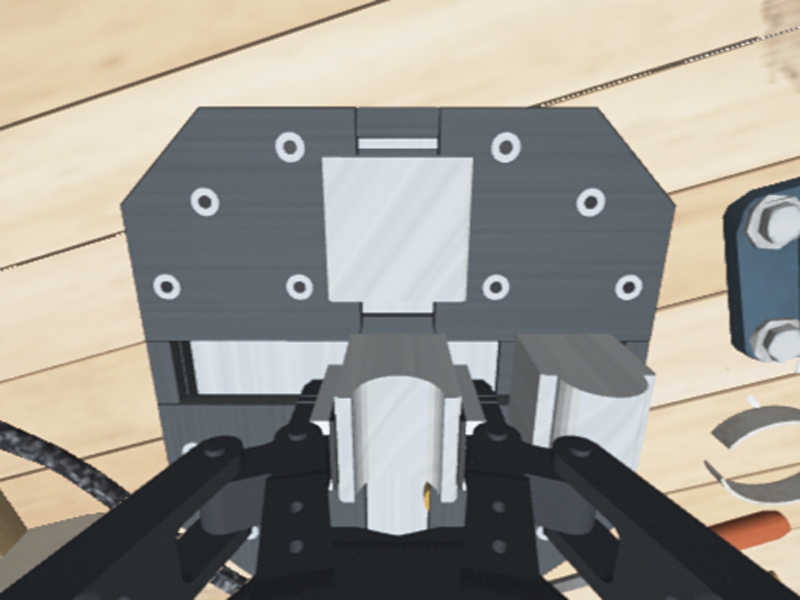

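{"method": "play_rows", "body": {"moves": [[[0.0098,0.0051,0],0,0.3],[[0.0196,0.0105,0],0,0.3],[[0.0294,0.0158,0],0,0.3],[[0.0391,0.0211,0],0,0.3],[[0.0489,0.0263,0],0,0.3],[[0.0587,0.0316,0],0,0.3]]}}

```text
clock: 12.58
position: [532.4, 3.8, 207.1]
ee_rot: [-0.249, 0.968, -0.0, 0.002]
contact_force: [-1.2, -1.2, 2.7]
gripper_width: 33.5
```

```bash
python3 st.py
```

```text
plate [19.7  -0.35] z 207.06 yaw 208.84 Fp [-1.6 -0.5  2.7] T [-0.13  0.31  0.01] 33.50753795780133 12.575
```

{"method": "play_rows", "body": {"moves": [[[0.0094,0.0051,0],0,0.3],[[0.0187,0.0102,0],0,0.3],[[0.0281,0.0154,0],0,0.3],[[0.0374,0.0205,0],0,0.3],[[0.0468,0.0256,0],0,0.3],[[0.0468,0.0256,0],0,0.3]]}}

```text
clock: 13.32
position: [547.0, 11.7, 207.1]
ee_rot: [-0.249, 0.968, -0.0, 0.003]
contact_force: [0.8, 0.4, 2.3]
gripper_width: 33.3
```

```bash
python3 st.py
```

```text
plate [36.25 -0.35] z 207.08 yaw 208.85 Fp [ 0.9 -0.   2.3] T [ 0.03 -0.07  0.03] 33.33510664124189 13.325
```

{"method": "play_rows", "body": {"moves": [[[0.0029,0.0016,0],0,0.3],[[0.0058,0.0032,0],0,0.3],[[0.0088,0.0048,0],0,0.3],[[0.0117,0.0064,0],0,0.3],[[0.0146,0.008,0],0,0.3],[[0.0175,0.0096,0],0,0.3],[[0.0175,0.0096,0],0,0.3]]}}

```text
clock: 14.2
position: [552.3, 14.6, 207.0]
ee_rot: [-0.249, 0.968, 0.0, 0.003]
contact_force: [-1.4, -0.1, 2.2]
gripper_width: 33.3
```

```bash
python3 st.py
```

```text
plate [42.36 -0.35] z 207.04 yaw 208.85 Fp [-1.2  0.6  2.2] T [-0.08  0.27  0.03] 33.289499192760275 14.2
```

{"method": "play_rows", "body": {"moves": [[[0.0015,0.0008,0],0,0.3],[[0.0029,0.0016,0],0,0.3],[[0.0044,0.0024,0],0,0.3],[[0.0058,0.0032,0],0,0.3],[[0.0073,0.004,0],0,0.3],[[0.0088,0.0048,0],0,0.3]]}}

```text
clock: 14.95
position: [555.0, 15.8, 207.1]
ee_rot: [-0.249, 0.968, -0.0, 0.003]
contact_force: [-0.3, -3.9, 2.9]
gripper_width: 33.1
```

```bash
python3 st.py
```

```text
plate [45.3  -0.58] z 207.07 yaw 208.85 Fp [-2.1 -3.3  2.9] T [-1.21  0.2  -0.04] 33.05265556857833 14.95
```

{"method": "play_rows", "body": {"moves": [[[0.0015,0.0008,0],0,0.3],[[0.0029,0.0016,0],0,0.3],[[0.0044,0.0024,0],0,0.3],[[0.0058,0.0032,0],0,0.3]]}}

```text
clock: 15.45
position: [556.9, 16.7, 207.1]
ee_rot: [-0.249, 0.968, -0.0, 0.003]
contact_force: [1.7, -4.2, 1.9]
gripper_width: 33.5
```

```bash
python3 st.py
```

```text
plate [47.36 -0.7 ] z 207.05 yaw 208.85 Fp [-0.5 -4.5  1.9] T [-1.35 -0.06 -0.07] 33.53615974507663 15.45
```

{"method": "play_rows", "body": {"moves": [[[0.0015,0.0008,0],0,0.3],[[0.0029,0.0016,0],0,0.3],[[0.0044,0.0024,0],0,0.3]]}}

```text
clock: 15.82
position: [558.3, 17.5, 207.1]
ee_rot: [-0.249, 0.968, -0.0, 0.003]
contact_force: [0.7, -3.8, 1.0]
gripper_width: 33.2
```

```bash
python3 st.py
```

```text
plate [48.92 -0.72] z 207.06 yaw 208.85 Fp [-1.2 -3.7  1. ] T [-1.26  0.01 -0.05] 33.1547930520976 15.825
```

{"method": "play_rows", "body": {"moves": [[[0.0015,0.0008,0],0,0.3],[[0.0029,0.0016,0],0,0.3],[[0.0044,0.0024,0],0,0.3]]}}

```text
clock: 16.2
position: [559.6, 18.2, 207.1]
ee_rot: [-0.249, 0.968, -0.0, 0.003]
contact_force: [-0.1, -4.0, 1.9]
gripper_width: 33.4
```

```bash
python3 st.py
python3 - <<'E'
from h import *
p=arm.get_image('wrist'); save('w7',p)
cv2.imwrite('pics/w7b.png',cv2.resize(cv2.imread('pics/w7.png'),(800,600),interpolation=cv2.INTER_CUBIC))
q=arm.get_image('side'); save('sd7',q); cv2.imwrite('pics/sd7b.png',cv2.resize(cv2.imread('pics/sd7.png')[150:250,180:320],None,fx=5,fy=5,interpolation=cv2.INTER_CUBIC))
E
```

```text
plate [50.48 -0.7 ] z 207.05 yaw 208.86 Fp [-2.  -3.5  1.9] T [-1.24  0.02 -0.03] 33.36333615888234 16.2
```

View pics/w7b.png

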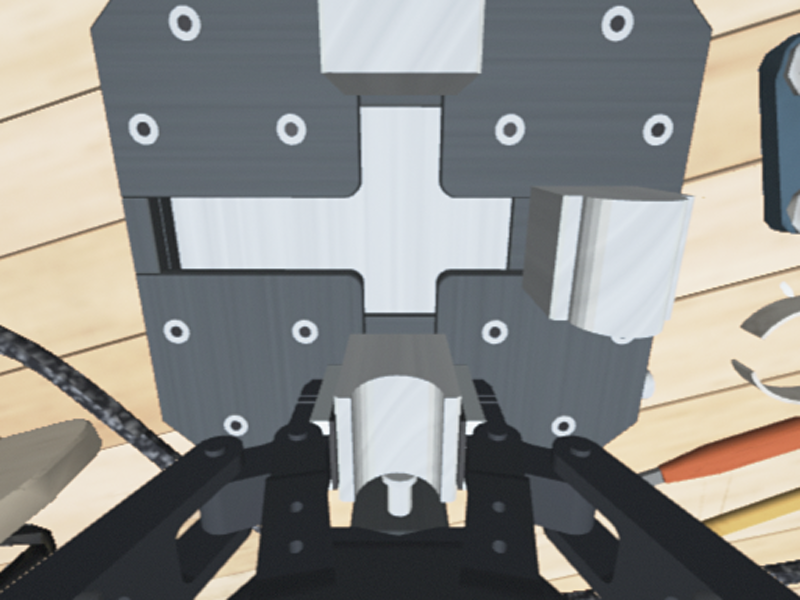

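View pics/sd7b.png

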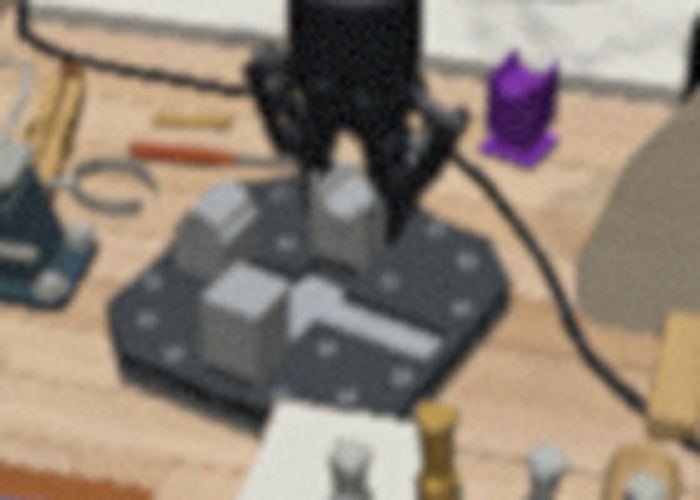

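{"method": "play_rows", "body": {"moves": [[[0.0015,0.0008,0],0,0.3],[[0.0029,0.0016,0],0,0.3],[[0.0037,0.002,0],0,0.3]]}}

```text
clock: 16.68
position: [560.8, 18.9, 207.1]
ee_rot: [-0.249, 0.968, -0.0, 0.003]
contact_force: [-0.0, -4.3, 2.4]
gripper_width: 33.2
```

```bash
python3 st.py
```

```text
plate [51.82 -0.71] z 207.06 yaw 208.86 Fp [-2.1 -3.7  2.4] T [-1.22  0.07  0.05] 33.15030799809605 16.675
```

{"method": "play_rows", "body": {"moves": [[[0.0015,0.0008,0],0,0.3],[[0.0029,0.0016,0],0,0.3],[[0.0037,0.002,0],0,0.3]]}}

```text
clock: 17.05
position: [561.9, 19.5, 207.1]
ee_rot: [-0.249, 0.968, -0.0, 0.003]
contact_force: [-0.2, -3.7, 1.8]
gripper_width: 33.1
```

```bash
python3 st.py
```

```text
plate [53.13 -0.71] z 207.06 yaw 208.86 Fp [-2.  -3.1  1.8] T [-1.17 -0.03  0.01] 33.10799528109401 17.05
```

{"method": "play_rows", "body": {"moves": [[[0.0015,0.0008,0],0,0.3],[[0.0029,0.0016,0],0,0.3],[[0.0037,0.002,0],0,0.3]]}}

```text
clock: 17.42
position: [563.1, 20.1, 207.1]
ee_rot: [-0.249, 0.968, -0.0, 0.003]
contact_force: [0.0, -4.0, 2.0]
gripper_width: 33.5
```

```bash
python3 st.py
```

```text
plate [54.41 -0.73] z 207.06 yaw 208.86 Fp [-1.9 -3.5  2. ] T [-1.15  0.05  0.05] 33.46982391840823 17.425
```

{"method": "play_rows", "body": {"moves": [[[0.0015,0.0008,0],0,0.3],[[0.0029,0.0016,0],0,0.3],[[0.0037,0.002,0],0,0.3]]}}

```text
clock: 17.8
position: [564.2, 20.7, 207.1]
ee_rot: [-0.249, 0.968, -0.0, 0.003]
contact_force: [-0.1, -3.4, 2.7]
gripper_width: 33.4
```

```bash
python3 st.py
```

```text
plate [55.72 -0.71] z 207.06 yaw 208.86 Fp [-1.7 -2.9  2.7] T [-1.18  0.04 -0.01] 33.3761862313577 17.8
```

{"method": "play_rows", "body": {"moves": [[[0.0015,0.0008,0],0,0.3],[[0.0029,0.0016,0],0,0.3],[[0.0037,0.002,0],0,0.3]]}}

```text
clock: 18.18
position: [565.4, 21.4, 207.1]
ee_rot: [-0.249, 0.968, -0.0, 0.003]
contact_force: [-0.3, -3.6, 2.8]
gripper_width: 33.0
```

```bash
python3 st.py
```

```text
plate [57.04 -0.69] z 207.07 yaw 208.86 Fp [-2.  -3.   2.8] T [-1.14  0.04  0.01] 33.043176089186915 18.175
```

{"method": "play_rows", "body": {"moves": [[[0.0015,0.0008,0],0,0.3],[[0.0029,0.0016,0],0,0.3],[[0.0037,0.002,0],0,0.3]]}}

```text
clock: 18.55
position: [566.2, 21.8, 207.0]
ee_rot: [-0.249, 0.968, -0.0, 0.003]
contact_force: [-1.5, -5.6, 3.4]
gripper_width: 33.1
```

```bash
python3 st.py
```

```text
plate [58.01 -0.72] z 207.04 yaw 208.86 Fp [-3.9 -4.2  3.4] T [-1.33  0.4   0.01] 33.10636536892515 18.55
```

{"method": "play_rows", "body": {"moves": [[[0.001,0.0005,0],0,0.3],[[0.002,0.001,0],0,0.3],[[0.002,0.001,0],0,0.3]]}}

```text
clock: 18.92
position: [566.4, 21.9, 207.1]
ee_rot: [-0.249, 0.968, -0.0, 0.002]
contact_force: [-1.9, -4.9, 3.9]
gripper_width: 33.1
```

```bash
python3 st.py
```

```text
plate [58.22 -0.77] z 207.07 yaw 208.85 Fp [-4.  -3.4  3.9] T [-1.45  0.48 -0.03] 33.072619514475036 18.925
```

{"method": "play_rows", "body": {"moves": [[[0.0015,0.0008,0],0,0.3],[[0.003,0.0016,0],0,0.3],[[0.0038,0.002,0],0,0.3],[[0.0038,0.002,0],0,0.3]]}}

```text
clock: 19.42
position: [566.8, 22.0, 207.1]
ee_rot: [-0.249, 0.969, -0.0, 0.001]
contact_force: [-1.9, -5.9, 6.0]
gripper_width: 33.5
```

```bash
python3 st.py
```

```text
plate [58.62 -0.85] z 207.06 yaw 208.82 Fp [-4.5 -4.3  6. ] T [-1.64  0.72  0.01] 33.53948115885203 19.425
```

{"method": "play_rows", "body": {"moves": [[[0.002,0.0011,0],0,0.3],[[0.004,0.0022,0],0,0.3],[[0.0058,0.0032,0],0,0.3],[[0.0058,0.0032,0],0,0.3]]}}

```text
clock: 19.92
position: [567.4, 22.2, 207.1]
ee_rot: [-0.249, 0.969, -0.001, -0.001]
contact_force: [-5.4, -6.0, 6.7]
gripper_width: 33.5
```

```bash
python3 st.py
```

```text
plate [59.27 -0.94] z 207.1 yaw 208.79 Fp [-7.6 -2.7  6.7] T [-1.85  1.05  0.02] 33.46013813148626 19.925
```

{"method": "play_rows", "body": {"moves": [[[0.003,0.0016,0],0,0.3],[[0.006,0.0033,0],0,0.3],[[0.0076,0.0042,0],0,0.3],[[0.0076,0.0042,0],0,0.3]]}}

```text
clock: 20.42
position: [568.2, 22.6, 207.2]
ee_rot: [-0.248, 0.969, -0.001, -0.004]
contact_force: [-5.6, -7.7, 8.2]
gripper_width: 33.2
```

```bash
python3 st.py
python3 - <<'E'
from h import *
p=arm.get_image('wrist'); save('w8',p)
cv2.imwrite('pics/w8b.png',cv2.resize(cv2.imread('pics/w8.png')[220:384,130:380],(800,525),interpolation=cv2.INTER_CUBIC))
E
```

```text
plate [60.13 -1.04] z 207.16 yaw 208.75 Fp [-8.6 -4.   8.2] T [-2.03  1.28  0.06] 33.192296316796266 20.425
```

View pics/w8b.png

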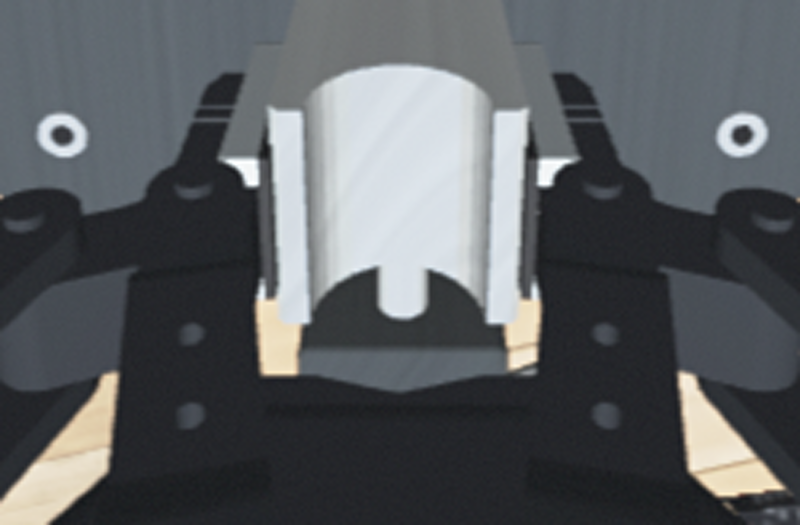

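{"method": "play_rows", "body": {"moves": [[[0.004,0.0022,0],0,0.3],[[0.008,0.0044,0],0,0.3],[[0.01,0.0055,0],0,0.3],[[0.01,0.0055,0],0,0.3]]}}

```text
clock: 20.98
position: [569.3, 23.0, 207.2]
ee_rot: [-0.248, 0.969, -0.001, -0.007]
contact_force: [-6.9, -8.6, 9.7]
gripper_width: 33.5
```

```bash
python3 st.py
python3 - <<'E'
from h import *
from scipy.spatial.transform import Rotation as Ro
s=arm.read_state(); print(w2p(s['position']+Ro.from_quat(s['ee_rot']).apply([0,0,155])), s['ee_rot'])
E
```

```text
plate [61.31 -1.18] z 207.24 yaw 208.71 Fp [-10.2  -4.3   9.7] T [-2.28  1.59  0.04] 33.51837554246803 20.975
[59.00053666 -0.96079575] [-0.24796355  0.96874042 -0.00114879 -0.0073993 ]
```

{"method": "play_rows", "body": {"moves": [[[0.004,0.002,0],0,0.05],[[0.002,0.001,0],0,-0.05],[[0,0,0],0,-0.1],[[0,0,0],0,-0.1]]}}

```text
clock: 21.48
position: [569.4, 23.3, 207.1]
ee_rot: [-0.248, 0.969, -0.001, -0.007]
contact_force: [-0.0, -0.2, -0.5]
gripper_width: 47.2
```

```bash
python3 st.py
python3 - <<'E'
from h import *
p=arm.get_image('wrist'); save('w9',p)
cv2.imwrite('pics/w9b.png',cv2.resize(cv2.imread('pics/w9.png'),(800,600),interpolation=cv2.INTER_CUBIC))
E
```

```text
plate [61.53 -0.97] z 207.14 yaw 208.73 Fp [-0.1 -0.1 -0.5] T [-0.05 -0.01 -0.02] 47.15024711802902 21.475
```

View pics/w9b.png

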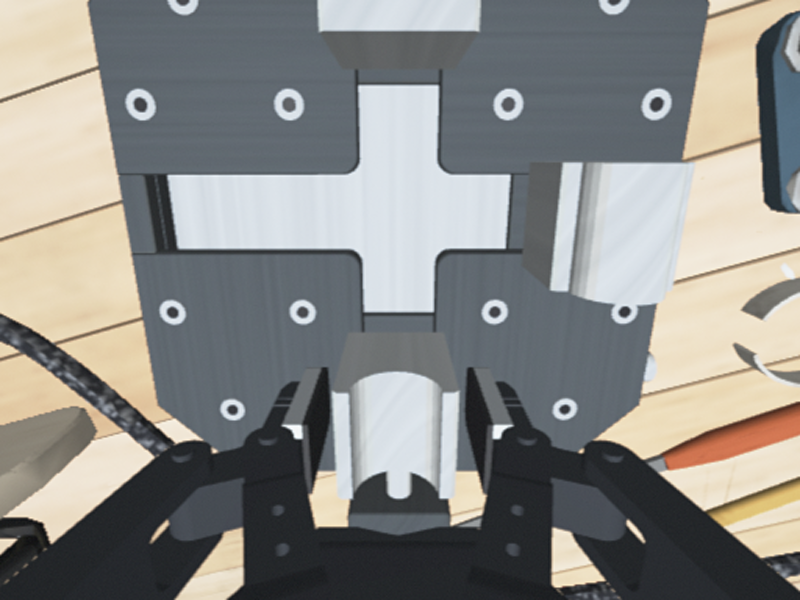

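{"method": "play_rows", "body": {"moves": [[[0,0,0.06],0,-0.1],[[0,0,0.15],0,-0.1],[[0,0,0.3],0,-0.1],[[0.05,0.03,0.35],0,-0.1],[[0.1,0.06,0.4],0,-0.1],[[0.1,0.06,0.4],0,-0.1]]}}

```text
clock: 22.28
position: [600.2, 41.8, 328.1]
ee_rot: [-0.248, 0.969, -0.001, -0.006]
contact_force: [0.1, -1.0, -0.6]
gripper_width: 46.9
```

```bash
python3 st.py
python3 - <<'E'
from h import *
p=arm.get_image('wrist'); save('wa',p)
im=rect(p,69.5,C,YAW,(-90,100),(-70,70),4.2); cv2.imwrite('pics/wab.png',im)
u=proj(p,[np.r_[p2w(59,0),60]])[0].astype(int); print(u)
cv2.imwrite('pics/wac.png',cv2.resize(cv2.imread('pics/wa.png')[u[1]-50:u[1]+50,u[0]-65:u[0]+65],None,fx=6,fy=6,interpolation=cv2.INTER_CUBIC))
E
```

```text
plate [97.41  0.46] z 328.14 yaw 208.76 Fp [-0.4 -0.9 -0.6] T [ 0.01 -0.01  0.  ] 46.87919549353092 22.275
[253 152]
```

View pics/wab.png

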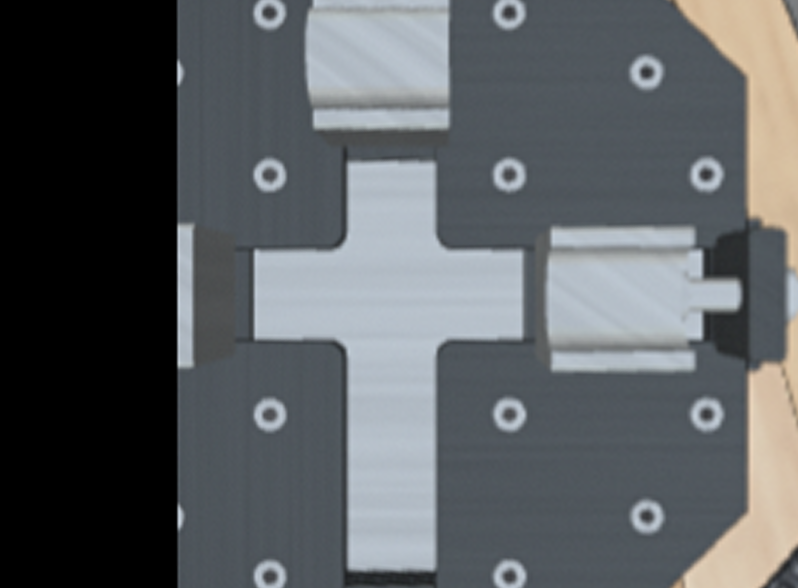

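View pics/wac.png

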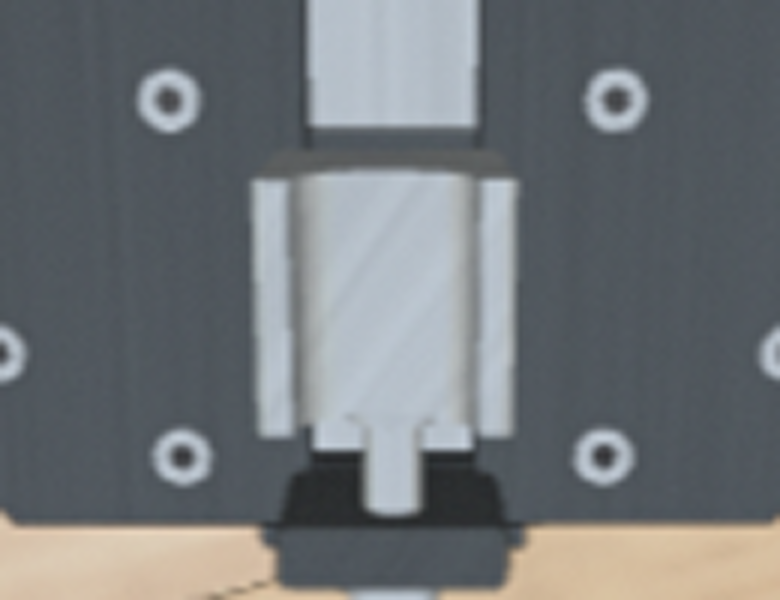

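```bash
python3 -c "
from bench import arm
print(arm.job_done())"
```

```text
the job is handed in; nothing more can be done
None
```

The job is handed in at about 22 s of the 64 s allowed: the trough-topped block is in the seat against the stop screw, and the flat-topped block is in the opposite bay. No verdict was reported.

- **Flat-topped block:** I gripped it by its ±y sides and slid it straight through the crossing to about x = −60 mm. The contact forces I read during that slide stayed at or under about 2 N.
- **Trough-topped block:** I gripped it the same way, drew it from the −y bay to the crossing, then moved it up the seat in small steps. The plunger drag read about 2 N along x and 3–4 N sideways. The force started to rise when the block was near 58 mm from the crossing, and I took that as the stop.
- **Pressing home:** I raised the x force to about 10 N in stages. Less the drag, that is roughly 8 N on the pad, held for well over 0.1 s. Then I let go and lifted clear.

**Last checks:**
- The wrist picture puts the trough-topped block at about x = 58.6 mm and y = −1.2 mm, with the stop screw reaching its +x side. The plunger had pushed it towards the −y flank, within the 4 mm allowed.
- The flat-topped block was still in its bay, the ridge-topped block was still in place in that picture, and the residual wrist force was about 1 N.
- I could not see the pad-to-block gap directly, because the block hides the pad. That the block is home rests on the force rise and the matching position.
- I did not re-measure the things lying on the bench. The arm met no unexpected force near them.

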